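# Get the grease tin out from behind the bottles

### The arm

A 6-joint arm with a two-finger parallel gripper is mounted at the origin on the work surface. World frame = base frame: x ahead of the robot, y to its left, z up, the work surface at z = 0. Lengths are in m, angles in degrees, forces in N, time in s.
With the tool pointing down it reaches from about 0.325 to 0.775 m from the base axis. Payload 5.5 kg.
Tool frame: the origin (TCP) lies at the centre of the arm's flange, where the gripper is bolted on; the fingertips stand 182 mm ahead of it and the grasp point (between the pads) lies 163 mm ahead of it; z points along the fingers, y is the line along which they close (so a half turn about z gives the same grasp; the last joint's range is limited). The gripper opens to 88 mm and grips with 3 to 60 N. Pads are 20 mm wide; open, the fingers measure 115 mm over their backs; the gripper's body (75 mm by 178 mm) begins 61 mm behind the grasp point.
Start: joints at [-66.79, 5.22, 70.514, -0, 104.267, -3.249], TCP at [0.267, -0.537, 0.405] pointing down, gripper open.
Joint ranges: [-164.24, 164.24], [-49.07, 125.15], [9.68, 141.18], [-86.29, 266.29], [3.28, 154.24], [-151.56, 151.56]. Speed limits (degrees/s): [147.25, 147.25, 172.46, 180, 180, 180].

### API

Orientations are given as [roll, pitch, yaw] about the fixed x, y, z axes, in that order (R = Rz(yaw) Ry(pitch) Rx(roll)).
In Python, from station import r gives the robot as it stands. The module is installed in compiled form; this text tells all that it offers. Calls block until the motion is done:
- r.reach(position, orientation): joint-space move of the TCP to a pose.
- r.servo_line(position, rotation=None, speed=0.15): straight line of the TCP; rotation=None keeps the orientation; speed is the mean speed in m/s.
- r.move_joints(angles): joint-space move.
- r.let_go() and r.grab(squeeze=None): open the fingers fully, or close them until they stop; squeeze is the grip in N (None keeps the last).
- r.wait(seconds).
- r.inverse_kinematics(position, orientation): joint angles nearest the present ones, or None.
- r.sense(): the state.
- r.snapshot(name): name is "scene" or "side" or "wrist"; returns a dict with "frame" (480x640x3 uint8, red, green, blue), "fx", "fy", "cx", "cy" (pixels), "R" (3x3) and "t" (3): a world point X has camera coordinates R X + t. Camera axes: x right, y down, z forward; pixel columns grow to the right and rows downward; lengths in m; the calibration is good to about 2 mm. A picture is of the moment at which its call begins. There is no depth.
A pose or a line that the arm cannot do raises r.IKError and nothing moves.
- r.hand_in(): hands the job in; it is judged then, once.
The state is a dict: "clock": time; "joints": joint angles; "joint_vel": joint speeds; "joint_torque": joint torques, N m; "tcp_pos": TCP position; "orientation": TCP orientation; "contact_force": force on the tool from outside, world axes, zero at the start; "torque": the same for the moment, N m; "opening": finger opening in m; "gripper_force": force on a finger pad.
Only numpy, scipy, OpenCV 4.12 (cv2) and the standard library are available. Lean on these libraries where they do the work, as an engineer would, in place of code of your own. Each camera call takes 0.05 s, during which the arm holds its last target. There are 200 camera calls.

### The job

The grease tin I need for this shock rebuild is boxed in at the back of the drip tray. Stand the blue oil bottle, the red cleaner can and the white fluid tub aside on the black rubber mat, all three of them before you touch the tin; then set the tin flat in the empty compartment of the blue job tray, and only after that put the three back in the drip tray, each exactly where it stood. Keep everything upright and leave the piston, the screwdriver and the shock absorber where they are.

Things in the scene. Friction and masses are not known exactly. Their poses are not given: they have to be found in the camera images.
- oil_bottle: round blue oil bottle, white label with a red stripe, small black cap; stands in the drip tray. 58 mm diameter, straight side up to 106 mm, cap 28 mm diameter up to 130 mm, about 0.3 kg. Origin at the centre of its underside, z up. One of the three containers boxing in the tin; which of the three places each has differs from start to start. Grip its side from above at 80 to 105 mm.
- cleaner_can: round red spray can with a yellow band, steel rims and a small white nozzle cap, standing in the drip tray; 52 mm diameter, straight side up to 112 mm, nozzle cap 30 mm diameter up to 130 mm; about 0.3 kg. Origin at the centre of its underside, z up. Place as for the oil bottle.
- fluid_tub: round white tub with a green label and a wide green screw lid, standing in the drip tray; 60 mm diameter, 121 mm high, the lid (same diameter) from 99 to 121 mm; about 0.34 kg. Origin at the centre of its underside, z up. Place as for the oil bottle.
- grease_tin: low round aluminium grease tin, orange lid with a copper disc; 54 mm diameter, 42 mm high, about 0.14 kg. Stands in the drip tray at the side far from the robot. Origin at the centre of its underside, z up. One container stands about 68 mm (between centres) from it towards the robot, one as far to its left, one to its right: a gripper does not fit down to it until they are gone.
- drip_tray: fixed shallow steel drip tray, 170 mm (x) by 220 mm (y), floor 3 mm thick, rim 18 mm high (20 mm over its rolled edge). Origin at the centre of its underside on the bench; its x points away from the robot within about 20 degrees. The tin stands at about x = +34, y = 0 mm in it; the containers at about (-34, 0), (34, 68) and (34, -68) mm.
- mat: fixed black ribbed rubber mat on the bench, 280 mm (x) by 150 mm (y), 3 mm thick: the place to stand the containers aside. Origin at the centre of its underside. To the left or the right of the drip tray, with the job tray on the other side.
- bay (a point): centre of the floor (3 mm above the bench) of the empty compartment of the fixed blue job tray, axes as the tray's. Tray 260 mm (x) by 160 mm (y), rim 16 mm high (19 with its rolled edge), a 16 mm cross wall in the middle. The empty compartment is the half nearer the robot, 125 mm (x) by 154 mm (y) inside; the far half holds the piston and some seals.
- piston: bystander: loose aluminium shock piston with a blue band, 40 mm diameter, 36 mm high, standing in the far half of the job tray. Origin at the centre of its underside. Leave it alone.
- screwdriver: bystander: red-handled screwdriver, about 190 mm long, lying on the bench crosswise between the robot and the drip tray. Origin about the middle of its length, on the bench. Leave it alone.
- shock: bystander: coil-over shock absorber with a white spring and a yellow gas reservoir, 300 mm long, 60 mm high, 1.9 kg, lying crosswise on the bench beyond the drip tray. Origin below its middle, on the bench. Leave it alone.
Not all that is in view belongs to the job. Of the things that look like the oil_bottle, take the one that is farthest to the robot's right at the start.

How it is judged (in metres and radians):
On the way, in this order (a step that is already met when the one before it is completed fails the run):
1. all three containers stand released on the mat, the tin not yet moved (less than 20 mm) (x of oil_bottle in the frame of mat between -0.14 and 0.14 m and y of oil_bottle in the frame of mat between -0.075 and 0.075 m and z of oil_bottle in the frame of mat between -0.003 and 0.008 m and angle between each of oil_bottle, cleaner_can, fluid_tub's own z axis and vertical below 0.1 rad and linear speed of each of oil_bottle, cleaner_can, fluid_tub below 0.02 m/s and contact force between each of oil_bottle, cleaner_can, fluid_tub and the fingers below 0.3 N and x of cleaner_can in the frame of mat between -0.14 and 0.14 m and y of cleaner_can in the frame of mat between -0.075 and 0.075 m and z of cleaner_can in the frame of mat between -0.003 and 0.008 m and x of fluid_tub in the frame of mat between -0.14 and 0.14 m and y of fluid_tub in the frame of mat between -0.075 and 0.075 m and z of fluid_tub in the frame of mat between -0.003 and 0.008 m and distance of grease_tin from where it was at the start of the episode below 0.02 m), for 0.2 s.
2. the tin stands released in the empty compartment, the three containers still on the mat (x of oil_bottle in the frame of mat between -0.14 and 0.14 m and y of oil_bottle in the frame of mat between -0.075 and 0.075 m and z of oil_bottle in the frame of mat between -0.003 and 0.008 m and angle between each of oil_bottle, cleaner_can, fluid_tub, grease_tin's own z axis and vertical below 0.1 rad and linear speed of each of oil_bottle, cleaner_can, fluid_tub, grease_tin below 0.02 m/s and contact force between each of oil_bottle, cleaner_can, fluid_tub, grease_tin and the fingers below 0.3 N and x of cleaner_can in the frame of mat between -0.14 and 0.14 m and y of cleaner_can in the frame of mat between -0.075 and 0.075 m and z of cleaner_can in the frame of mat between -0.003 and 0.008 m and x of fluid_tub in the frame of mat between -0.14 and 0.14 m and y of fluid_tub in the frame of mat between -0.075 and 0.075 m and z of fluid_tub in the frame of mat between -0.003 and 0.008 m and x of grease_tin in the frame of bay between -0.036 and 0.036 m and y of grease_tin in the frame of bay between -0.05 and 0.05 m and z of grease_tin in the frame of bay between -0.003 and 0.005 m), for 0.2 s.
At the end, for the whole second after the job is handed in: The tin stands flat, upright and released in the empty compartment (centre within 36 mm in x and 50 mm in y of the compartment's centre, resting on its floor); each of the three containers stands upright (within 0.1 rad), released and at rest, within 15 mm of where it stood at the start (distance of each of oil_bottle, cleaner_can, fluid_tub from where it was at the start of the episode below 0.015 m and angle between each of oil_bottle, cleaner_can, fluid_tub, grease_tin's own z axis and vertical below 0.1 rad and linear speed of each of oil_bottle, cleaner_can, fluid_tub, grease_tin below 0.02 m/s and contact force between each of oil_bottle, cleaner_can, fluid_tub, grease_tin and the fingers below 0.3 N and x of grease_tin in the frame of bay between -0.036 and 0.036 m and y of grease_tin in the frame of bay between -0.05 and 0.05 m and z of grease_tin in the frame of bay between -0.003 and 0.005 m); the robot touches nothing.
It fails at once if a container or the tin is tipped by more than 0.6 rad (angle between any of oil_bottle, cleaner_can, fluid_tub, grease_tin's own z axis and vertical above 0.6 rad).
It fails at once if the piston, the screwdriver or the shock absorber is moved more than 20 mm (distance of any of piston, screwdriver, shock from where it was at the start of the episode above 0.02 m).
It also fails if it takes over 138 s, if anything falls off the work surface, if the arm or the gripper's body presses on something with over 40 N, if the wrist force passes 120 N, or if a joint passes its speed limit or range.

## Working session

There is one attempt and no reset: what is moved stays moved. The work goes in short steps, each a Python script; the robot and the scene stay as the last script left them, time stands still between calls to the robot, and variables do not carry over. Pictures are saved under pics/ and viewed, at most 14 in all, crops included, and the job is handed in when it is done.

```bash
mkdir -p pics
python3 - <<'E'
from station import r
import cv2,pickle
d={}
for n in ("scene","side","wrist"):
    s=r.snapshot(n); d[n]=s
    cv2.imwrite(f"pics/{n}0.png",s["frame"][:,:,::-1])
    print(n,s["fx"],s["fy"],s["cx"],s["cy"],(-s["R"].T@s["t"]).round(3),s["R"][2].round(2))
pickle.dump(d,open("d0.pkl","wb"))
print(r.sense()["clock"])
E
```

```text
scene 580.7598376790635 580.7598376790635 315.5977229417967 234.478609690988 [ 0.945 -0.721  0.721] [-0.38  0.68 -0.63]
side 491.3830755993407 491.3830755993407 320.6618723829775 236.7852540832407 [-0.022  0.569  0.744] [ 0.55 -0.5  -0.67]
wrist 373.0002101818939 373.0002101818939 315.9712111912785 242.70033260617717 [ 0.339 -0.503  0.384] [-0.26 -0.13 -0.96]
0.15
```

View pics/scene0.png

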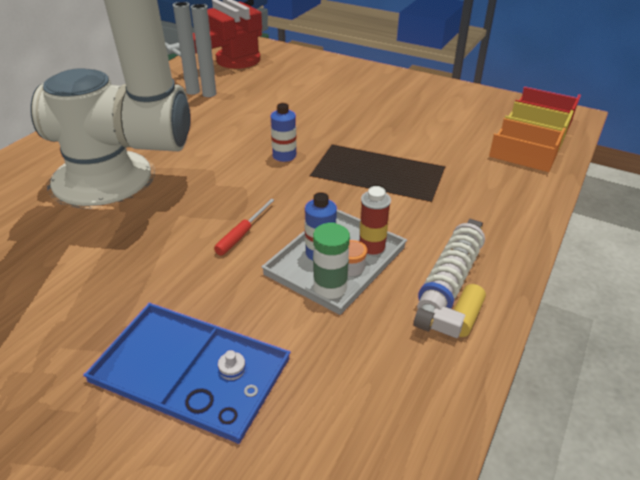

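View pics/side0.png

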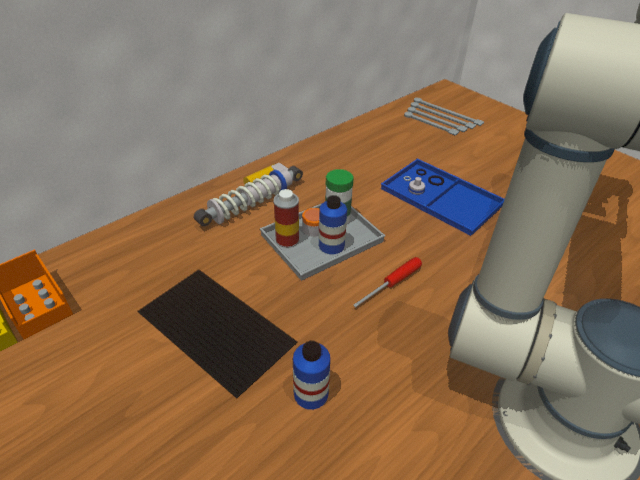

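Scene view: mat at about (378,172), drip tray (335,258) holding the oil bottle (cap 321,200), cleaner (376,195), tub (lid 331,238) and tin (354,258). The job tray is at (190,365), with its empty half on the left. The decoy bottle at (284,133) stands outside the tray by the mat. The side view agrees: caps at (333,203), (286,197) and (340,180), mat at (218,328).

```bash
cat > vis.py <<'E'
import numpy as np,cv2
def ray(s,uv):
    R,t=np.array(s["R"]),np.array(s["t"])
    d=R.T@np.array([(uv[0]-s["cx"])/s["fx"],(uv[1]-s["cy"])/s["fy"],1.]); return -R.T@t,d/np.linalg.norm(d)
def plane(s,uv,z):
    o,d=ray(s,uv); return o+d*(z-o[2])/d[2]
def tri(rs):
    A=sum(np.eye(3)-np.outer(d,d) for o,d in rs); b=sum((np.eye(3)-np.outer(d,d))@o for o,d in rs)
    return np.linalg.solve(A,b)
def mask(s,lo,hi,roi=None):
    h=cv2.cvtColor(s["frame"],cv2.COLOR_RGB2HSV); m=cv2.inRange(h,np.array(lo),np.array(hi))
    if roi: q=np.zeros_like(m); x0,y0,x1,y1=roi; q[y0:y1,x0:x1]=255; m&=q
    return m
def blob(m):
    c=max(cv2.findContours(m,cv2.RETR_EXTERNAL,cv2.CHAIN_APPROX_NONE)[0],key=cv2.contourArea)
    M=cv2.moments(c); return c,np.array([M["m10"]/M["m00"],M["m01"]/M["m00"]])
def quad(s,m,z):
    c,_=blob(m); p=np.array([plane(s,q,z)[:2] for q in cv2.convexHull(c)[:,0]],np.float32)
    (x,y),(w,h),a=cv2.minAreaRect(p*1000); return round(x),round(y),round(w),round(h),round(a,1)
E
python3 - <<'E'
import pickle,numpy as np
from vis import *
d=pickle.load(open("d0.pkl","rb")); S,D=d["scene"],d["side"]
blk=((0,0,0),(179,255,60)); wht=((0,0,150),(179,60,255)); grn=((45,80,40),(85,255,255)); org=((3,150,120),(14,255,255)); blu=((105,140,60),(125,255,255))
for n,c,rs,rd in [("oil",blk,(308,190,335,210),(320,192,348,212)),("can",wht,(362,183,390,205),(272,188,302,207)),("tub",grn,(308,222,354,256),(322,168,358,196)),("decoy",blk,(272,100,296,114),(300,338,324,362)),("tin",org,(335,240,372,265),(298,206,326,226))]:
    bs=[blob(mask(s,*c,roi)) for s,roi in((S,rs),(D,rd))]
    X=tri([ray(S,bs[0][1]),ray(D,bs[1][1])])
    print(n,X.round(3),[cv2.boundingRect(b[0]) for b in bs], plane(S,bs[0][1],X[2]).round(3)[:2],plane(D,bs[1][1],X[2]).round(3)[:2])
print("mat",quad(S,mask(S,*blk,(305,140,450,200)),.003),quad(D,mask(D,*blk,(130,260,300,395)),.003))
print("job",quad(S,mask(S,*blu,(80,290,300,440)),.017),quad(D,mask(D,*blu,(375,150,510,240)),.017))
g=((85,10,90),(125,70,220))
for s,roi in((S,(255,200,410,310)),(D,(250,190,390,280))): 
    m=mask(s,(0,0,90),(179,60,220),roi); print("drip",quad(s,m,.019))
E
```

```text
oil [0.551 0.011 0.125] [(314, 194, 14, 13), (326, 196, 14, 13)] [0.551 0.011] [0.551 0.011]
can [0.633 0.069 0.126] [(362, 186, 28, 19), (279, 189, 15, 10)] [0.631 0.067] [0.635 0.069]
tub [ 0.61  -0.062  0.114] [(313, 222, 36, 32), (326, 169, 27, 23)] [ 0.61  -0.061] [ 0.61  -0.062]
decoy [0.306 0.28  0.121] [(278, 104, 10, 10), (303, 341, 18, 20)] [0.306 0.281] [0.306 0.28 ]
tin [0.632 0.005 0.036] [(349, 241, 19, 22), (299, 206, 20, 20)] [0.634 0.007] [0.63  0.004]
mat (534, 280, 171, 50, 8.7) (527, 326, 278, 148, 8.3)
job (510, -327, 262, 165, 5.9) (504, -316, 265, 178, 5.9)
drip (588, 3, 237, 181, 82.9)
drip (585, 12, 230, 175, 83.0)
```

View pics/wrist0.png

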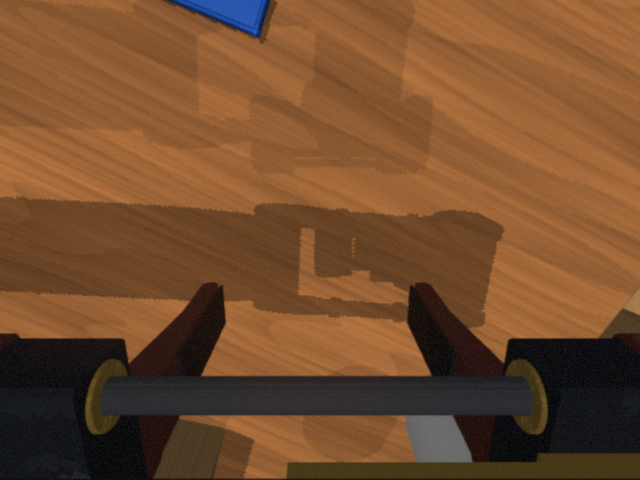

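Measurements are consistent: sizes match, cap heights match, and container spots agree with the drip tray centre (.586,.008), yaw -7°. Now I'll refine the can and check that the poses are reachable.

```bash
cat > act.py <<'E'
from station import r
import numpy as np
DOWN=[180,0,0]; GZ=.003+.092; HI=GZ+.16
def tcp(x,y,gz): return [float(x),float(y),float(gz+.163)]
def state(msg):
    s=r.sense(); print(msg,"t",round(s["clock"],1),"open",round(s["opening"],4),"gf",np.round(s["gripper_force"],1),"F",np.round(s["contact_force"],1))
def move(p,q,gz=GZ,hi=HI,squeeze=25,drop=.001):
    """p,q: xy; carry from p to q with world-aligned tool."""
    r.servo_line(tcp(*p,hi),DOWN,speed=.3)
    r.servo_line(tcp(*p,gz),speed=.15)
    r.grab(squeeze); state("grab")
    r.servo_line(tcp(*p,hi),speed=.15); state("lift")
    r.servo_line(tcp(*q,hi),speed=.25)
    r.servo_line(tcp(*q,gz+.02),speed=.15); r.servo_line(tcp(*q,gz+drop),speed=.03); r.wait(.2)
    r.let_go(); r.wait(.2); r.servo_line(tcp(*q,hi),speed=.2); state("released")
mc=np.array([.527,.326]); a=np.radians(8.4); mx=np.array([np.cos(a),np.sin(a)])
P=dict(can=(.634,.069),oil=(.551,.011),tub=(.610,-.062))
Q=dict(can=mc+.09*mx,oil=mc+.005*mx,tub=mc-.08*mx)
BAY=(.445,-.331)
E
python3 - <<'E'
import pickle
from vis import *
from act import *
d=pickle.load(open("d0.pkl","rb")); S,D=d["scene"],d["side"]
wht=((0,0,150),(179,60,255))
b=[blob(mask(s,*wht,roi)) for s,roi in((S,(362,183,390,199)),(D,(272,188,302,199)))]
print([cv2.boundingRect(x[0]) for x in b],tri([ray(S,b[0][1]),ray(D,b[1][1])]).round(3))
print(r.sense()["orientation"])
for n,p in list(P.items())+list(Q.items())+[("bay",BAY)]:
  for z in (GZ,HI):
    j=r.inverse_kinematics(tcp(*p,z),DOWN); print(n,np.round(p,3),z,None if j is None else np.round(j))
E
```

```text
[(362, 186, 28, 13), (279, 189, 15, 10)] [0.63  0.072 0.131]
[-1.79914568e+02 -7.49492819e-03  2.64592416e+01]
can [0.634 0.069] 0.095 [ 3. 12. 78. -0. 90. 93.]
can [0.634 0.069] 0.255 [  3.  11.  62.  -0. 106.  93.]
oil [0.551 0.011] 0.095 [-2. -1. 92. -0. 89. 88.]
oil [0.551 0.011] 0.255 [ -2.  -2.  77.  -0. 105.  88.]
tub [ 0.61  -0.062] 0.095 [-9.  8. 82. -0. 90. 81.]
tub [ 0.61  -0.062] 0.255 [ -9.   7.  67.  -0. 106.  81.]
can [0.616 0.339] 0.095 [ 26.  22.  66.  -0.  92. 116.]
can [0.616 0.339] 0.255 [ 26.  22.  49.  -0. 108. 116.]
oil [0.532 0.327] 0.095 [ 28.  10.  80.  -0.  90. 118.]
oil [0.532 0.327] 0.255 [ 28.   9.  65.  -0. 106. 118.]
tub [0.448 0.314] 0.095 [ 31.  -2.  92.  -0.  89. 121.]
tub [0.448 0.314] 0.255 [ 31.  -3.  77.  -0. 106. 121.]
bay [ 0.445 -0.331] 0.095 [-40.  -1.  91.  -0.  89.  50.]
bay [ 0.445 -0.331] 0.255 [-40.  -2.  76.  -0. 105.  50.]
```

```bash
sed -i 's/can=(.634,.069),/can=(.631,.070),/' act.py
python3 - <<'E'
from act import *
import cv2
r.reach(tcp(*P["can"],.3),DOWN)
move(P["can"],Q["can"])
for n in("scene","side"): cv2.imwrite(f"pics/{n}1.png",r.snapshot(n)["frame"][:,:,::-1])
import numpy as np
cv2.imwrite("pics/both1.png",np.hstack([cv2.resize(cv2.imread(f"pics/{n}1.png"),(400,300)) for n in("scene","side")]))
E
```

```text
grab t 4.8 open 0.0523 gf 24.8 F [-0.9  1.4  1.8]
lift t 6.0 open 0.0522 gf 24.8 F [ 0.3 -0.1 -2.6]
released t 11.2 open 0.0878 gf 0.0 F [ 0.3 -1.  -1. ]
```

View pics/both1.png

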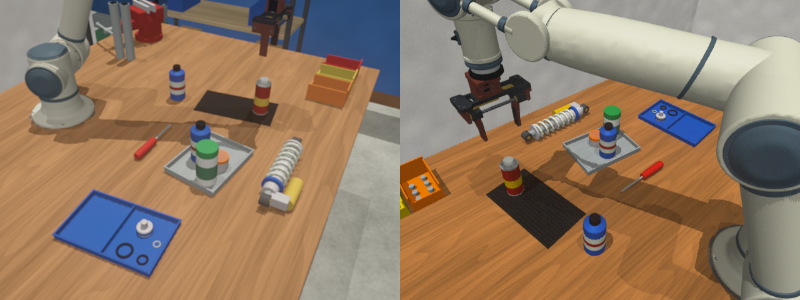

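The left (scene) half shows the can standing at the mat's far end, about (262,97). The right (side) half confirms it at (511,178) on the mat. Everything else is undisturbed. Next come the bottle and the tub.

Run:
```python
from act import *
import cv2,pickle
for n in("oil","tub"): move(P[n],Q[n])
r.servo_line(tcp(.5,.15,.33),speed=.3)
d={n:r.snapshot(n) for n in("scene","side")}; pickle.dump(d,open("d2.pkl","wb"))
cv2.imwrite("pics/both2.png",np.hstack([cv2.resize(d[n]["frame"][:,:,::-1],(400,300)) for n in d]))
```

```text
grab t 14.4 open 0.0572 gf 25.0 F [0.4 0.6 1.1]
lift t 15.6 open 0.0574 gf 25.0 F [ 0.2  1.1 -3.7]
released t 20.9 open 0.0877 gf 0.0 F [-0.5  0.1 -0.1]
grab t 24.1 open 0.0595 gf 25.0 F [-0.2 -0.6  1.2]
lift t 25.3 open 0.0598 gf 25.0 F [ 0.   0.  -3.4]
released t 31.0 open 0.0878 gf 0.0 F [ 0.4  0.5 -0.6]
```

View pics/both2.png

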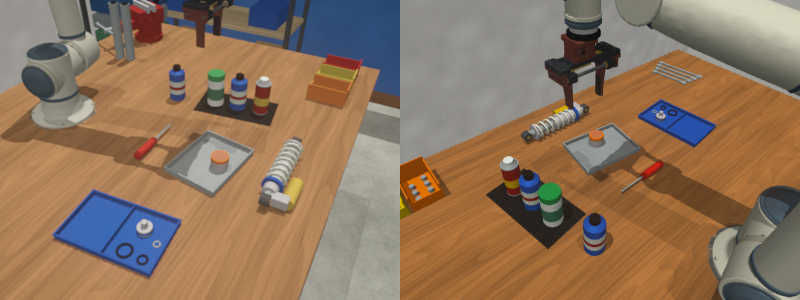

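All three stand on the mat, and the tin is now clear: orange lid at about (351,253) in the full-size scene image and (315,218) in the side image. I'll measure the tin and the containers.

Run:
```python
import pickle
from vis import *
from act import mc,mx,Q
d=pickle.load(open("d2.pkl","rb")); S,D=d["scene"],d["side"]
blk=((0,0,0),(179,255,60)); grn=((45,80,40),(85,255,255)); org=((3,150,120),(14,255,255)); wht=((0,0,150),(179,60,255))
for n,c,rs,rd in [("tin",org,(330,235,372,270),(295,200,335,235)),("tub",grn,(330,108,362,127),(375,290,455,318)),("oil",blk,(372,115,392,129),(408,270,440,287)),("can",wht,(408,120,436,136),(395,248,422,264))]:
    b=[blob(mask(s,*c,roi)) for s,roi in((S,rs),(D,rd))]
    X=tri([ray(S,b[0][1]),ray(D,b[1][1])]); o=X[:2]-mc
    print(n,X.round(3),[cv2.boundingRect(x[0]) for x in b],"mat",(o@mx).round(3),(mx[0]*o[1]-mx[1]*o[0]).round(3))
b=d["scene"]["frame"]; print("mat side0",)
```

```text
tin [ 0.629 -0.004  0.039] [(338, 245, 28, 18), (295, 200, 31, 26)] mat 0.053 -0.341Traceback (most recent call last):
  File "<stdin>", line 7, in <module>
  File "vis.py", line 15, in blob
    c=max(cv2.findContours(m,cv2.RETR_EXTERNAL,cv2.CHAIN_APPROX_NONE)[0],key=cv2.contourArea)
ValueError: max() iterable argument is empty
```

Run:
```python
import pickle
from vis import *
from act import mc,mx,Q
d=pickle.load(open("d2.pkl","rb")); S,D=d["scene"],d["side"]
blk=((0,0,0),(179,255,60)); grn=((45,80,40),(85,255,255)); org=((3,170,150),(12,255,255)); wht=((0,0,150),(179,60,255))
for n,c,rs,rd in [("tin",org,(330,235,372,270),(300,205,330,230)),("tub",grn,(330,108,362,127),(215,290,265,318)),("oil",blk,(372,115,392,129),(195,270,217,287)),("can",wht,(408,120,436,136),(163,248,188,264))]:
    b=[blob(mask(s,*c,roi)) for s,roi in((S,rs),(D,rd))]
    X=tri([ray(S,b[0][1]),ray(D,b[1][1])]); o=X[:2]-mc
    print(n,X.round(3),[cv2.boundingRect(x[0]) for x in b],"mat",(o@mx).round(3),(mx[0]*o[1]-mx[1]*o[0]).round(3))
    if n=="tin": print(plane(S,b[0][1],.04).round(3),plane(D,b[1][1],.04).round(3))
```

```text
Traceback (most recent call last):
  File "vis.py", line 16, in blob
    M=cv2.moments(c); return c,np.array([M["m10"]/M["m00"],M["m01"]/M["m00"]])
                                         ~~~~~~~~^~~~~~~~~
ZeroDivisionError: float division by zero
```

Run:
```python
import pickle
from vis import *
from act import mc,mx,Q
d=pickle.load(open("d2.pkl","rb")); S,D=d["scene"],d["side"]
blk=((0,0,0),(179,255,60)); grn=((45,80,40),(85,255,255)); org=((3,150,120),(14,255,255)); wht=((0,0,150),(179,60,255))
for n,c,rs,rd in [("tin",org,(330,235,372,270),(302,207,328,230)),("tub",grn,(330,108,362,127),(215,290,265,318)),("oil",blk,(372,115,392,129),(195,270,217,287)),("can",wht,(408,120,436,136),(163,248,188,264))]:
  try:
    b=[blob(cv2.morphologyEx(mask(s,*c,roi),cv2.MORPH_CLOSE,np.ones((7,7)))) for s,roi in((S,rs),(D,rd))]
    X=tri([ray(S,b[0][1]),ray(D,b[1][1])]); o=X[:2]-mc
    print(n,X.round(3),[(cv2.boundingRect(x[0]),x[1].round()) for x in b],"mat",(o@mx).round(3),(mx[0]*o[1]-mx[1]*o[0]).round(3))
    if n=="tin": print(plane(S,b[0][1],.04).round(3),plane(D,b[1][1],.04).round(3))
  except Exception as e: print(n,e)
cv2.imwrite("pics/tin.png",np.hstack([cv2.resize(s["frame"][y:y+60,x:x+80,::-1],(400,300),interpolation=cv2.INTER_NEAREST) for s,x,y in((S,310,225),(D,275,190))]))
```

```text
tin [ 0.623 -0.001  0.034] [((338, 245, 28, 18), array([351., 256.])), ((302, 207, 24, 19), array([313., 216.]))] mat 0.048 -0.337
[ 0.625 -0.009  0.04 ] [0.62  0.004 0.04 ]
tub [0.45  0.312 0.119] [((333, 111, 27, 16), array([346., 119.])), ((220, 292, 39, 26), array([239., 306.]))] mat -0.078 -0.003
oil [0.533 0.326 0.126] [((378, 118, 11, 10), array([383., 123.])), ((195, 271, 19, 16), array([204., 279.]))] mat 0.006 -0.001
can [0.616 0.339 0.126] [((410, 122, 25, 14), array([422., 130.])), ((163, 250, 25, 14), array([173., 256.]))] mat 0.09 -0.0
```

View pics/tin.png

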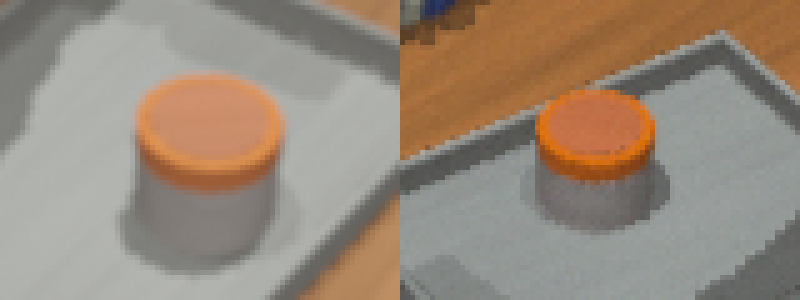

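The crops show the tin's lid-top ellipse centred at full-image pixels of about (352,249.6) in scene and (314.2,217.5) in side. I'll cast both onto z=0.045, then move the tin.

Run:
```python
import pickle
from vis import *
from act import *
d=pickle.load(open("d2.pkl","rb"))
a,b=plane(d["scene"],(352,249.6),.045),plane(d["side"],(314.2,217),.045); print(a.round(3),b.round(3))
t=(a+b)[:2]/2
assert np.linalg.norm(a-b)<.012 and np.linalg.norm(t-[.620,.003])<.012
move(t,BAY,gz=.003+.027,hi=.22,squeeze=15)
r.servo_line(tcp(.5,-.1,.33),speed=.3)
d={n:r.snapshot(n) for n in("scene","side")}; pickle.dump(d,open("d3.pkl","wb"))
cv2.imwrite("pics/both3.png",np.hstack([cv2.resize(d[n]["frame"][:,:,::-1],(400,300)) for n in d]))
```

```text
[0.62  0.003 0.045] [0.611 0.009 0.045]
grab t 34.8 open 0.0534 gf 15.0 F [-0.7 -1.4  0.5]
lift t 36.2 open 0.0538 gf 15.0 F [ 0.1 -0.2 -2. ]
released t 42.1 open 0.0878 gf 0.0 F [-0.6  0.2 -0.8]
```

View pics/both3.png

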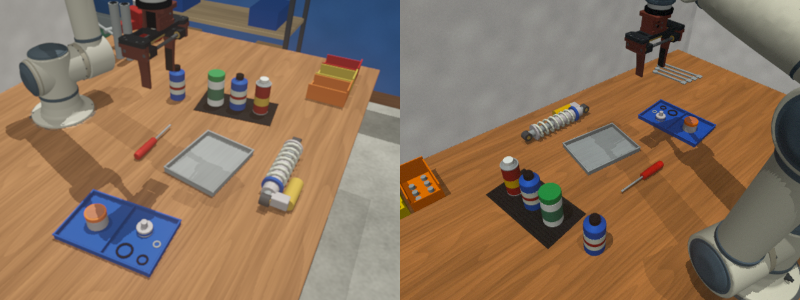

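The tin stands in the near compartment, about (96,216) in the left half, with the containers still on the mat. I'll put the three back now, rightmost place first.

Run:
```python
from act import *
from vis import *
import pickle
d=pickle.load(open("d3.pkl","rb")); 
# bay check: rim corners of the empty half by eye in the scene view -> centre
c=np.mean([plane(d["scene"],q,.019)[:2] for q in((152,308),(90,377),(217,330),(165,403))],0); print("bay by corners",c.round(3))
assert np.linalg.norm(c-BAY)<.02
r.servo_line(tcp(.45,.15,.33),speed=.3)
for n in("tub","oil","can"): move(Q[n],P[n])
r.servo_line(tcp(.5,.25,.36),speed=.3)
d={n:r.snapshot(n) for n in("scene","side")}; pickle.dump(d,open("d4.pkl","wb"))
cv2.imwrite("pics/both4.png",np.hstack([cv2.resize(d[n]["frame"][:,:,::-1],(400,300)) for n in d]))
blk=((0,0,0),(179,255,60)); wht=((0,0,150),(179,60,255)); grn=((45,80,40),(85,255,255))
e=pickle.load(open("d0.pkl","rb"))
for n,c,rs,rd in [("oil",blk,(305,187,338,213),(318,190,350,214)),("can",wht,(362,183,390,199),(272,186,304,199)),("tub",grn,(305,219,357,258),(320,166,360,198))]:
    X=[tri([ray(f[v],blob(mask(f[v],*c,roi))[1]) for v,roi in(("scene",rs),("side",rd))]) for f in(e,d)]
    print(n,X[1].round(3),"shift mm",((X[1]-X[0])*1000).round(1))
```

```text
bay by corners [ 0.454 -0.332]
grab t 46.7 open 0.0599 gf 25.0 F [-0.8 -0.2  0.6]
lift t 48.0 open 0.0599 gf 25.0 F [-0.7  1.  -3.1]
released t 53.6 open 0.0876 gf 0.0 F [-0.7  0.6 -1. ]
grab t 56.9 open 0.0574 gf 25.0 F [ 0.3 -0.1  1.6]
lift t 58.1 open 0.0571 gf 25.0 F [-0.1  0.5 -3.3]
released t 63.4 open 0.0879 gf 0.0 F [0.9 0.5 0.4]
grab t 66.5 open 0.0519 gf 24.9 F [0.4 0.5 0.3]
lift t 67.7 open 0.0519 gf 24.9 F [-1.1 -0.6 -2.3]
released t 72.9 open 0.0874 gf 0.0 F [0.7 0.8 0.3]
oil [0.551 0.012 0.125] shift mm [-0.4  0.5  0.2]
can [0.629 0.071 0.13 ] shift mm [-0.7 -1.2 -0.2]
tub [ 0.61  -0.061  0.114] shift mm [-0.   0.3  0.1]
```

View pics/both4.png

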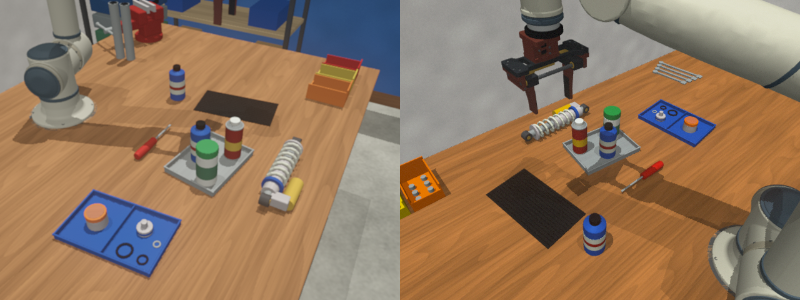

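All three containers are back in the drip tray, within about 1.5 mm of where they stood. The tin is in the compartment at about (96,216), and the bystanders look unmoved.

```bash
python3 -c "
from station import r
print(r.hand_in())"
```

```text
the job is handed in; nothing more can be done
None
```

The job is handed in, with no verdict returned: the tin stands in the empty compartment, the three containers are back within about 1.5 mm of their start positions, and the piston, screwdriver and shock look unmoved in the last picture.

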